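# Eject a stuck module: hand valve into float, nest table down over the knockout rod

### The arm

A 6-joint arm with a two-finger parallel gripper is mounted at the origin on the work surface. World frame = base frame: x ahead of the robot, y to its left, z up, the work surface at z = 0. Lengths are in mm, angles in rad, forces in N, time in s.
With the tool pointing down it reaches from about 375 to 900 mm from the base axis. Payload 3.1 kg.
Tool frame: the origin (TCP) lies midway between the tips of the shut fingers; the grasp point (between the pads) lies 19 mm behind it; z points along the fingers, y is the line along which they close (so a half turn about z gives the same grasp; the last joint's range is limited). The gripper opens to 85 mm and grips with 20 to 120 N. Pads are 22 mm wide; open, the fingers measure 114 mm over their backs; the gripper's body (76 mm by 85 mm) begins 54 mm behind the grasp point. The pads swing forward as they close: fully open they stand 13 mm farther back than shut.
Start: joints at [-1.502, 0.527, 1.433, -0, 1.181, -0.178], TCP at [152.714, -606.032, 231.31] pointing down, gripper open.
Joint ranges: [-3.08, 3.08], [-0.75, 2.2], [0.22, 2.44], [-1.43, 4.57], [0, 2.65], [-2.85, 2.85]. Speed limits (rad/s): [2.79, 2.79, 3.14, 3.14, 3.14, 3.14].

### API

Orientations are given as a rotation vector (axis times angle).
In Python, from workcell import ctrl gives the robot as it stands.
- The arm moves only by the shell command python3 -m crank 'ROWS' [FORCE]. ROWS is JSON, a list that holds one entry, the list of rows, each a list of 5 numbers: the opening, from -1 (shut) to 1 (fully open), then the shift along the tool's x, y, z in m, then the turn about the tool's z in rad. In form: [[[claw, dx, dy, dz, turn], ...]]. A call has 1 to 10 rows; each row is the pose to reach, as a shift and turn from the pose commanded when the call began, along the tool's axes at that moment; what a row does not reach only later rows make up. A row lasts 1/10 s, in which the tool goes at most 50 mm and 8.59 degrees, less where a joint would pass 70% of its speed; a pose out of reach is approached as far as the arm can. A call with a gripper value outside its range is refused whole. The fingers move at their own pace and stop on an object; FORCE is the grip in N (left out, the last holds). Time passes only in rows, so rows that repeat a pose let the fingers close. It gives the time, the measured TCP pose, the force, the opening and the grip force at its end, in the units of the state.
- ctrl.sense(): the state, without advancing time (a new reading comes with each control period).
- ctrl.camera(name): name is "side" or "top"; returns a dict with "color" (420x560x3 uint8, red, green, blue), "camera_matrix" (3x3 intrinsics, pixels), "D" ([k1, k2, p1, p2, k3] as OpenCV has them; the pictures are not rectified), "position" and "attitude" of the camera in the world. Camera axes: x right, y down, z forward; pixel columns grow to the right and rows downward; lengths in mm; the calibration is good to about 2 mm. A picture is of the moment at which its call begins. There is no depth.
- ctrl.job_done(): hands the job in; it is judged then, once.
The state is a dict: "time": time; "q": joint angles; "dq": joint speeds; "joint_torque": joint torques, N m; "eef_pos": TCP position; "tool_rot": TCP orientation; "ft_force": force on the tool from outside, world axes, zero at the start; "wrist_torque": the same for the moment, N m; "finger_gap": opening from 0.0 (shut) to 1.0 (fully open); "finger_force": force on a finger pad.
Only numpy, scipy, OpenCV 4.12 (cv2) and the standard library are available. Lean on these libraries where they do the work, as an engineer would, in place of code of your own. Each camera call takes 0.05 s, during which the arm holds its last target. There are 200 camera calls.

### The job

A brass module is stuck flush in its nest. The pump is off, so first push the valve's tall ball-knobbed lever away from you, past the stiff detent, into the float notch where it stays by itself; this frees the nest table, which you then press down onto its stops so that the fixed knockout rod pushes the module up out of its pocket. Let go and leave the module sitting level on the rod, without touching it, and leave the short lever and the things lying about alone.

Things in the scene. Friction and masses are not known exactly. Their poses are not given: they have to be found in the camera images.
- valve: Fixed two-spool hydraulic hand valve: grey block 90 x 128 mm, 68 mm high, hoses on top, two levers in black boxes before it. Origin on the bench below the lever pivots, midway between them. x (horizontal): from levers to block, the way a lever is pushed to float; y: from short to tall lever. Pivots 68 mm above the bench, tall lever's at y = +35 mm, short one's at -35 mm.
- table_lever (a joint): Tall lever's angle. About 0 = hold, knob 36 mm behind the pivot; positive = knob towards the valve block. Sprung back to 0 from anywhere short of float (2 N at the knob at 0.3). Stiff detent from 0.31, crest 0.44: about 10 N at the knob. Past it the lever snaps into float and stays at about 0.56 by itself; stop at 0.63, knob 66 mm in front of the pivot.
- lever_knob (a point): Centre of the tall lever's black ball knob (38 mm across), on a steel rod 12 mm thick, 165 mm from the pivot: about 229 mm above the bench in hold, 233 mm half-way, 219 mm at the stop.
- clamp_lever (a joint): Angle of the short lever, which works a clamp and is to be left alone; 0 = hold, springs back to 0.
- cross_bar (a point): Centre of the short lever's black cross bar (48 mm long along the valve's y axis, 18 mm thick), 164 mm above the bench, 70 mm sideways of the tall lever.
- fixture: Fixed ejector fixture: grey foot 170 x 240 mm, two lift cylinders, four guide posts with stop sleeves, and amid them the fixed knockout rod (head 30 mm across, 107 mm above the bench). Origin mid-foot on the bench, y along the 240 mm side, z up. On the posts rides the aluminium nest table, 150 x 220 x 28 mm, top face 128 mm above the bench when up.
- nest_table (a joint): How far the nest table is pressed down (m): 0 = up, as at the start; 0.018 = down on its stops. The oil locks it until the tall lever is in float (above 0.5 rad); then 6 to 15 N downwards moves it, and it stays where it is left. Guide posts at its corners then stand 18 mm proud.
- pad_left (a point): Top centre of one of the two black rubber press pads (38 mm across, 3 mm high) on the nest table, 80 mm from the pocket's middle along the fixture's +y; 131 mm above the bench when the table is up. Either pad will do.
- pad_right (a point): Top centre of the other press pad, 80 mm along the fixture's -y.
- pocket_mouth (a point): Middle of the pocket's mouth in the nest table's top face; moves with the table. Pocket 57.5 x 81.5 mm (long side along the fixture's y), 18 mm deep, with a 36 mm hole in its floor above the knockout rod. z up.
- module_center (a point): Centre of the module: brass housing 56 x 80 x 18 mm, steel lid, two rows of 6 mm pins on top, about 0.16 kg. At the start flush with the table (centre 9 mm below the mouth), held by a spring plunger in the pocket wall; with the table down it stands 15 mm proud (centre 6 mm above the mouth).
- module: The same module; origin in the middle of its underside, z up.
- tray: Black component tray, 110 x 170 x 22 mm, with two modules in it, lying on the bench; origin in the middle of its underside. A bystander.
- dispenser: Clear plastic jar with white cap, 68 mm across, 130 mm high; origin in the middle of its underside. A bystander.
- driver: Screwdriver, 170 mm long, lying on the bench; a bystander.
Things that resemble listed ones, but are neither listed nor needed, are in the scene too. What is meant by the module is not green or orange, and is the smaller of those in its own colour.

How it is judged:
By the outcome, as a careful person would: the job done as asked, in the order asked, and still so for the second after the job is handed in, with the robot touching nothing.
It also fails if it takes over 45 s, if anything falls off the work surface, if the arm or the gripper's body presses on something with over 40 N, if the wrist force passes 120 N, or if a joint passes its speed limit or range.

## Working session

There is one attempt and no reset: what is moved stays moved. The work goes in short steps, Python scripts to look and compute and a shell command to move; the robot and the scene stay as the last step left them, time stands still between calls to the robot, and variables do not carry over. Pictures are saved under pics/ and viewed, at most 10 in all, crops included, and the job is handed in when it is done.

```bash
mkdir -p pics; cat > h.py <<'E'
import numpy as np,cv2,json
from workcell import ctrl
from scipy.spatial.transform import Rotation as R
def snap(n,f):
    c=ctrl.camera(n); cv2.imwrite('pics/'+f,cv2.cvtColor(c['color'],cv2.COLOR_RGB2BGR))
    json.dump({k:np.asarray(v).tolist() for k,v in c.items() if k!='color'},open(n+'.json','w')); return c
def cam(n):
    c=json.load(open(n+'.json')); a=np.array(c['attitude'])
    Rm=R.from_rotvec(a).as_matrix() if a.size==3 else a
    return np.array(c['camera_matrix']),np.array(c['D']),np.array(c['position']),Rm
def ray(n,u,v):
    K,D,p,Rm=cam(n); x=cv2.undistortPoints(np.array([[[u,v]]],float),K,D)[0,0]
    return p,Rm@np.array([x[0],x[1],1])
def atz(n,u,v,z):
    p,d=ray(n,u,v); return p+d*(z-p[2])/d[2]
def tri(a,b):
    p,d=ray('side',*a);q,e=ray('top',*b);s=np.linalg.lstsq(np.c_[d,-e],q-p,rcond=None)[0]
    A=p+d*s[0];B=q+e*s[1];return (A+B)/2,np.linalg.norm(A-B)
def proj(n,P):
    K,D,p,Rm=cam(n); return cv2.projectPoints(np.atleast_2d((np.atleast_2d(P)-p)@Rm),np.zeros(3),np.zeros(3),K,D)[0][:,0]
E
python3 - <<'E'
from h import *
snap('side','s0.png');snap('top','t0.png')
for n in('side','top'):print(n,cam(n)[2:])
s=ctrl.sense();print(s)
E
```

```text
side (array([ 483.70137389, 1254.84955608, 1082.56892446]), array([[-0.99985965, -0.00610779,  0.01560065],
       [-0.01616033,  0.59722522, -0.80191077],
       [-0.0044192 , -0.80205033, -0.5972401 ]]))
top (array([ 240.88875938,   -4.23842034, 1561.16807676]), array([[ 0.05244947, -0.97742866,  0.20465156],
       [-0.99862165, -0.05093366,  0.0126711 ],
       [-0.00196145, -0.20503407, -0.97875287]]))
{'time': 0.1, 'q': array([-1.50247581e+00,  5.28385573e-01,  1.43375575e+00,  1.21579704e-05,
        1.18140544e+00, -1.78507559e-01]), 'dq': array([-0.0018597 , -0.00184697, -0.00438331,  0.00140065, -0.00058821,
        0.00036707]), 'joint_torque': array([-7.72288149e-05, -4.43305635e+01, -1.78586733e+01, -1.56817932e-04,
        3.88416258e-03, -8.55395371e-06]), 'eef_pos': array([ 152.68916539, -605.40792966,  230.42973202]), 'tool_rot': array([-3.11576336e+00, -3.86485846e-01, -1.86543197e-04]), 'ft_force': array([-0.34294305,  0.12363863,  0.48692848]), 'wrist_torque': array([-0.01489641,  0.00020175,  0.02130383]), 'finger_force': 0.0, 'finger_gap': 0.9988989464247507}
```

View pics/s0.png

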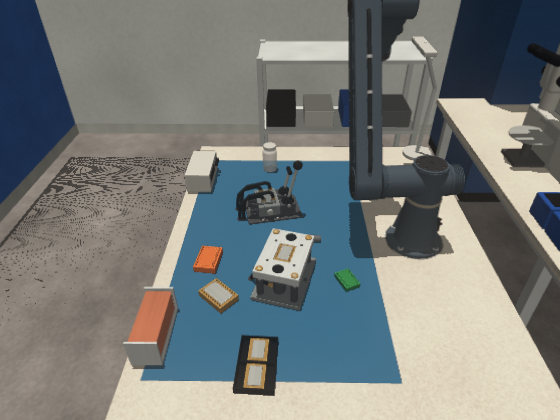

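View pics/t0.png

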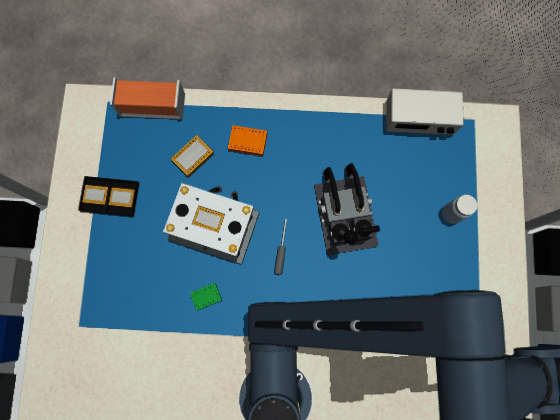

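The side view shows the tall lever's knob near (298,165) and the fixture table near (285,255). In the top view the table is near (210,218) and the valve near (345,210). I'll enlarge both views.

```bash
python3 - <<'E'
import cv2
a=cv2.imread('pics/s0.png');b=cv2.imread('pics/t0.png')
f=lambda i,x,y,w,h:cv2.resize(i[y:y+h,x:x+w],(400,300),interpolation=cv2.INTER_CUBIC)
import numpy as np
cv2.imwrite('pics/c0.png',np.vstack([np.hstack([f(a,230,150,100,75),f(a,240,220,100,75)]),np.hstack([f(b,300,190,100,75),f(b,160,180,100,75)])]))
E
```

```text
(no output)
```

View pics/c0.png

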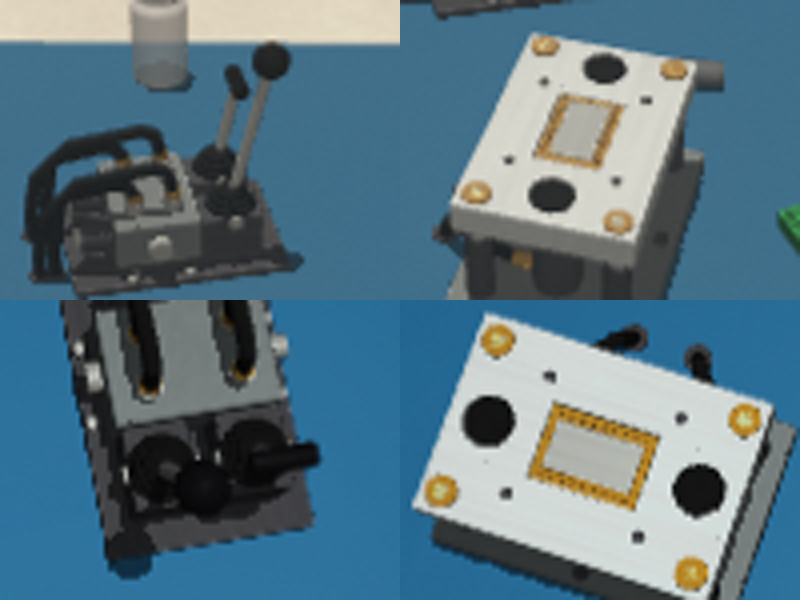

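```bash
python3 - <<'E'
from h import *
o=-.375
k=tri((297.75+o,165.25+o),(350.9+o,236.3+o));print('knob',k)
b=tri((289.3+o,170.5+o),(371+o,229.2+o));print('bar',b)
for n,a,c in(('padnear',(277.7+o,268.7+o),(182.2+o,210+o)),('padfar',(291+o,237.2+o),(234.7+o,227.5+o)),('mod',(285+o,252.2+o),(208.5+o,219.2+o))):print(n,tri(a,c),atz('top',*c,131)[:2],atz('side',*a,131)[:2])
# block edges in top view, z=68: front edge (112,425)-(283,395) ; 
T=lambda u,v:(300+u/4+o,190+(v-300)/4+o)
p=atz('top',*T(113,424),68);q=atz('top',*T(285,393),68);print('front edge',p,q,(p-q)/np.linalg.norm(p-q))
s=ctrl.sense();print(s['eef_pos'],R.from_rotvec(s['tool_rot']).as_matrix().round(3))
E
```

```text
knob (array([ 449.64340589, -178.04105103,  225.00315698]), np.float64(1.531083659808695))
bar (array([ 482.39108918, -241.48665677,  161.72902255]), np.float64(1.3329654512255236))
padnear (array([516.80646252, 293.10734281, 126.90165978]), np.float64(0.4019140285866843)) [515.81570893 292.27639867] [516.86143976 297.17375705]
padfar (array([474.37174201, 139.2557807 , 126.2899521 ]), np.float64(0.8272537874700259)) [473.19139457 138.83353637] [474.82062442 144.62572551]
mod (array([494.33805597, 215.63779536, 126.33390704]), np.float64(0.765339575639092)) [493.12989786 214.96349252] [494.65987087 220.59594518]
front edge [ 517.34343857 -130.37524757   68.        ] [ 547.38416014 -257.44174474   68.        ] [-0.23007494  0.97317291  0.        ]
[ 152.68916539 -605.40792966  230.42973202] [[ 0.97   0.244 -0.   ]
 [ 0.244 -0.97   0.002]
 [ 0.    -0.002 -1.   ]]
```

```bash
python3 -m crank '[[[-1,0.04,-0.04,0,0],[-1,0.08,-0.08,0,0],[-1,0.12,-0.12,0,0],[-1,0.15,-0.16,0,0],[-1,0.19,-0.2,0,0],[-1,0.22,-0.24,0,0],[-1,0.26,-0.28,0,0],[-1,0.29,-0.31,0,0],[-1,0.315,-0.342,0,0],[-1,0.315,-0.342,0,0]]]'
```

```text
time: 1.1
eef_pos: [374.8, -192.8, 231.0]
tool_rot: [-3.114, -0.393, 0.001]
ft_force: [-0.8, -0.5, 0.6]
finger_gap: 0.003
finger_force: 0.0
```

```bash
python3 -m crank '[[[-1,0,0,0,0],[-1,0,0,0.02,0],[-1,0,0,0.02,0]]]'; python3 - <<'E'
from h import *
c=snap('side','s1.png');d=snap('top','t1.png')
f=lambda i,x,y,w,h:cv2.resize(i[y:y+h,x:x+w,::-1],(400,300),interpolation=cv2.INTER_CUBIC)
cv2.imwrite('pics/c1.png',np.hstack([f(c['color'],250,130,100,75),f(d['color'],300,190,100,75)]))
s=ctrl.sense();k=np.array([449.6,-178,227]);M=R.from_rotvec(s['tool_rot']).as_matrix();print(s['eef_pos'],M.T@(k-s['eef_pos']),s['ft_force'],s['finger_gap'],M[:,0])
E
```

```text
time: 1.4
eef_pos: [373.4, -197.3, 209.9]
tool_rot: [-3.115, -0.386, 0.004]
ft_force: [-0.5, 0.5, -0.4]
finger_gap: 0.001
finger_force: 0.0
[ 374.17922031 -198.20661667  211.16382251] [ 78.05726718  -1.28485524 -15.89962488] [0.23074146 0.39469859 1.24921469] 0.004395250914612552 [ 9.70019771e-01  2.43024611e-01 -8.26297981e-04]
```

View pics/c1.png

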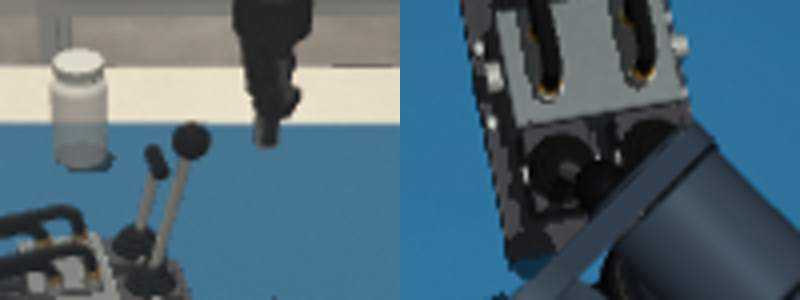

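The shut fingers are behind the knob and level with it, lined up with the push direction. The gap to the knob's centre is about 78 mm. I'll push in stages.

```bash
python3 -m crank '[[[-1,0.03,-0.001,0,0],[-1,0.05,-0.001,0,0],[-1,0.06,-0.001,0,0],[-1,0.07,-0.001,0,0],[-1,0.08,-0.001,0,0],[-1,0.09,-0.001,0,0],[-1,0.1,-0.001,0,0]]]';python3 -m crank '[[[-1,0.008,0,0,0],[-1,0.014,0,0,0],[-1,0.02,0,0,0],[-1,0.025,0,0,0],[-1,0.025,0,0,0]]]'; python3 - <<'E'
from h import *
c=snap('side','s2.png')
cv2.imwrite('pics/c2.png',cv2.resize(c['color'][130:205,250:350,::-1],(400,300),interpolation=cv2.INTER_CUBIC))
E
```

```text
time: 2.2
eef_pos: [471.6, -172.1, 211.4]
tool_rot: [3.118, 0.386, -0.001]
ft_force: [-1.9, -1.1, 0.9]
finger_gap: 0.004
finger_force: 1.1
time: 2.7
eef_pos: [496.9, -165.8, 211.3]
tool_rot: [3.118, 0.387, 0.003]
ft_force: [-0.9, -0.4, -0.6]
finger_gap: -0.001
finger_force: 0.0
```

View pics/c2.png

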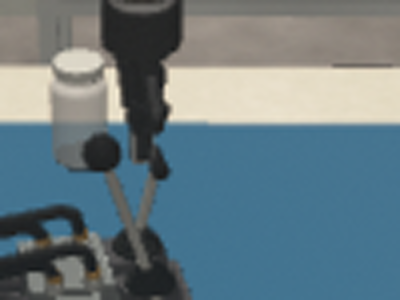

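The lever snapped ahead of the fingers, with the knob at crop pixel (101,152), and there is no contact force. Next I'll retreat upward, confirm the float angle and work out the move to the nearer pad.

```bash
python3 -m crank '[[[-1,-0.02,0,0,0],[-1,-0.02,0,-0.04,0],[-1,-0.02,0,-0.06,0],[-1,-0.02,0,-0.06,0]]]'; python3 - <<'E'
from h import *
c=snap('side','s3.png')
k=atz('side',274.9,167.6,221);piv=np.array([449.6,-178])+36*np.array([.973,.23])
print('knob',k,(k[:2]-piv)@[.973,.23])
s=ctrl.sense();M=R.from_rotvec(s['tool_rot']).as_matrix();print(s['eef_pos'],M.T@(np.array([474,140.5,131])-s['eef_pos']))
a=cv2.imread('pics/s2.png').astype(int);b=c['color'][:,:,::-1].astype(int)
print(abs(a-b)[160:176,268:282].mean())
E
```

```text
time: 3.15
eef_pos: [478.2, -171.7, 274.3]
tool_rot: [3.113, 0.386, 0.01]
ft_force: [1.2, -0.3, -0.0]
finger_gap: -0.0
finger_force: 0.0
knob [ 536.53704058 -163.10275914  221.        ] 52.02946188508805
[ 477.08486944 -171.03101362  272.50022033] [  72.69541794 -303.16587204  141.02918657]
2.8080357142857144
```

Float is confirmed: the knob is about 52 mm ahead of the pivot, as expected for 0.56 rad. Moving over the nearer pad.

```bash
python3 -m crank '[[[-1,0.01,-0.04,0,0],[-1,0.02,-0.085,0,0],[-1,0.032,-0.13,0,0],[-1,0.042,-0.175,0,0],[-1,0.052,-0.22,0,0],[-1,0.063,-0.265,0,0],[-1,0.073,-0.303,0.02,0],[-1,0.073,-0.303,0.06,0],[-1,0.073,-0.303,0.1,0],[-1,0.073,-0.303,0.12,0]]]'; python3 -m crank '[[[-1,0,0,0,0],[-1,0,0,0,0]]]'; python3 - <<'E'
from h import *
c=snap('side','s4.png');d=snap('top','t4.png')
f=lambda i,x,y,w,h:cv2.resize(i[y:y+h,x:x+w,::-1],(400,300),interpolation=cv2.INTER_CUBIC)
cv2.imwrite('pics/c4.png',np.hstack([f(c['color'],240,200,100,75),f(d['color'],180,180,100,75)]))
s=ctrl.sense();M=R.from_rotvec(s['tool_rot']).as_matrix();print(s['eef_pos'],M.T@(np.array([474,140.5,131])-s['eef_pos']))
print(proj('side',s['eef_pos']))
E
```

```text
time: 4.2
eef_pos: [469.7, 141.5, 147.3]
tool_rot: [-3.117, -0.389, 0.012]
ft_force: [-0.8, -0.6, -0.2]
finger_gap: 0.002
finger_force: 0.0
time: 4.4
eef_pos: [472.5, 140.9, 150.6]
tool_rot: [-3.117, -0.387, 0.003]
ft_force: [-0.0, -0.5, 0.5]
finger_gap: 0.0
finger_force: 0.0
[473.79021682 140.86779365 152.14215187] [ 0.07220344  0.40222649 21.14244232]
[[290.97668126 231.39829028]]
```

View pics/c4.png

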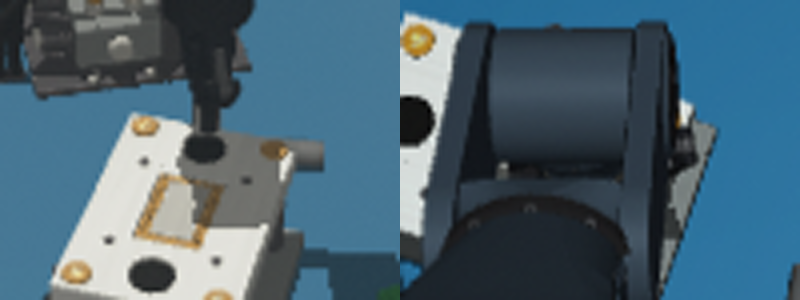

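The fingertips are centred over the far pad, at crop pixel (205,145). Pressing down slowly.

```bash
python3 -m crank '[[[-1,0,0,0.01,0],[-1,0,0,0.016,0],[-1,0,0,0.02,0],[-1,0,0,0.023,0],[-1,0,0,0.026,0],[-1,0,0,0.029,0],[-1,0,0,0.029,0]]]'
```

```text
time: 5.2
eef_pos: [472.9, 140.8, 122.8]
tool_rot: [3.118, 0.387, 0.0]
ft_force: [-1.1, -0.2, 5.1]
finger_gap: 0.001
finger_force: 2.6
```

```bash
python3 -m crank '[[[-1,0,0,0.003,0],[-1,0,0,0.006,0],[-1,0,0,0.008,0],[-1,0,0,0.008,0],[-1,0,0,0.008,0]]]'
```

```text
time: 5.7
eef_pos: [472.8, 140.7, 114.7]
tool_rot: [3.118, 0.387, -0.0]
ft_force: [-1.3, -1.3, 5.7]
finger_gap: 0.002
finger_force: 2.7
```

```bash
python3 -m crank '[[[-1,0,0,0.001,0],[-1,0,0,0.002,0],[-1,0,0,0.003,0],[-1,0,0,0.003,0],[-1,0,0,0.003,0]]]'; python3 -m crank '[[[-1,0,0,0.001,0],[-1,0,0,0.001,0],[-1,0,0,0.001,0]]]'
```

```text
time: 6.2
eef_pos: [472.9, 140.8, 112.9]
tool_rot: [3.117, 0.387, 0.001]
ft_force: [-4.0, -1.0, 15.3]
finger_gap: -0.0
finger_force: 7.9
time: 6.5
eef_pos: [472.9, 140.7, 112.9]
tool_rot: [3.117, 0.387, 0.002]
ft_force: [-5.5, -1.5, 24.2]
finger_gap: 0.001
finger_force: 11.8
```

It has hit the stop: z is 113, which is 131 minus 18, and the force has climbed to 24 N without further motion. Now I'll lift off, move clear and check.

```bash
python3 -m crank '[[[-1,0,0,-0.003,0],[-1,0,0,-0.01,0],[-1,0,0,-0.03,0],[-1,0,0,-0.07,0],[-1,0,0,-0.11,0],[-1,0,0,-0.14,0],[-1,-0.03,0.04,-0.14,0],[-1,-0.06,0.08,-0.14,0],[-1,-0.06,0.12,-0.14,0],[-1,-0.06,0.12,-0.14,0]]]'; python3 - <<'E'
from h import *
c=snap('side','s5.png');d=snap('top','t5.png')
f=lambda i,x,y,w,h:cv2.resize(i[y:y+h,x:x+w,::-1],(400,300),interpolation=cv2.INTER_CUBIC)
cv2.imwrite('pics/c5.png',np.vstack([np.hstack([f(c['color'],230,150,100,75),f(c['color'],240,220,100,75)]),np.hstack([f(d['color'],300,190,100,75),f(d['color'],160,180,100,75)])]))
E
```

```text
time: 7.5
eef_pos: [445.6, 5.9, 250.8]
tool_rot: [3.116, 0.378, 0.004]
ft_force: [0.5, 0.8, 0.2]
finger_gap: -0.001
finger_force: 0.0
```

View pics/c5.png

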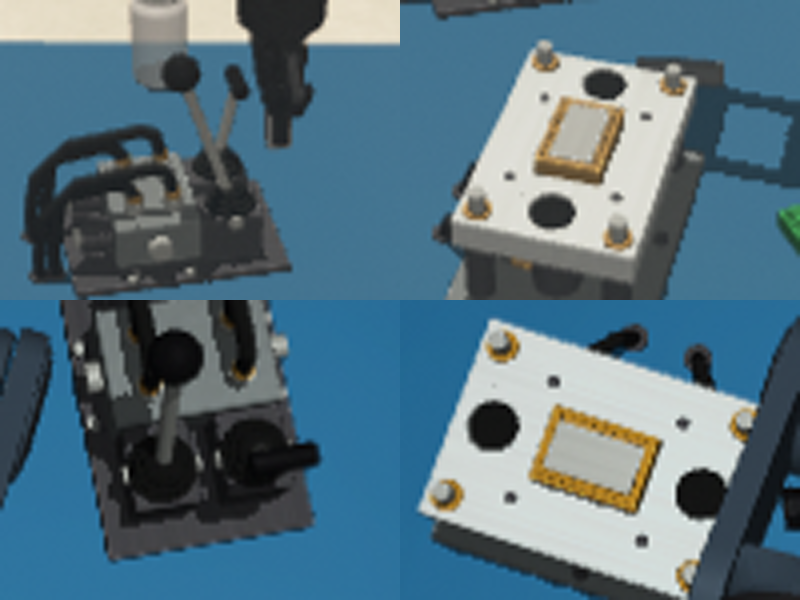

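The tall lever is in float and the short one hasn't moved. The table is down with its posts proud, the module stands level and proud at crop pixel (580,135), and the arm is clear. Handing in.

```bash
python3 -m crank '[[[-1,0,0,0,0],[-1,0,0,0,0],[-1,0,0,0,0]]]'; python3 -c "
from workcell import ctrl
print(ctrl.job_done())"
```

```text
time: 7.9
eef_pos: [443.9, 10.9, 250.1]
tool_rot: [-3.117, -0.39, 0.001]
ft_force: [-0.4, -0.3, 0.3]
finger_gap: 0.001
finger_force: 0.0
the job is handed in; nothing more can be done
None
```

The job is handed in at about 8 s: the tall lever is in float, the nest table is down on its stops, and the module stands level on the knockout rod, with the arm clear and the short lever and loose items untouched.

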